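# Full-load check of a torch battery at the shop counter

### The job

Check the torch battery that a customer brought back: lift it off its orange rest, lay it in the raised cradle of the green battery tester with its nub end towards the red contact, and let go of it. Then press the tester's red spring lever down past its first two clicks to the third, and finish while still holding it down there, with the battery lying in the cradle. Leave the sweet jar, the pen pot and the roll of tape where they are.

Things in the scene. Friction and masses are not known exactly. Their poses are not given: they have to be found in the camera images.
- cell: the battery, a D-size cell lying on its side: cylinder 34 mm in diameter, 61.5 mm long with its nub, about 140 g; blue sleeve, gold band (19 mm wide) at the nub end. Origin on its axis at half length; its x axis runs along the cylinder towards the nub (+) end.
- cell_nub (a point): centre of the tip of the battery's nub (9.6 mm wide, 2.8 mm long), 31 mm from cell along its x axis
- rest: the low orange rest on which the battery waits, fixed to the counter: block 46 mm (its x, along the battery) by 22 mm wide by 17 mm high with two thin brass rails on top; origin at the centre of its underside. The battery's axis lies 38 mm above the counter on it, and the block is narrower than the battery, so fingers fit down beside it.
- tester: battery tester fixed to the counter: green housing 150 (x) by 260 (y), deck 45 mm above the counter; origin: centre of its underside. Raised cradle at its +y side, red lever at its -y side (each 70 mm from the middle), lever pointing to its -x. On the deck a flat white dial: black pointer turns with the lever from a black dot (rest) past two yellow dots (clicks 1, 2) to a red dot (click 3).
- cradle_seat (a point): where the battery's centre lies once seated, 115 mm above the counter; axes as the tester's; battery along y, nub to +y (red). Narrow black pillar, 22 mm (x) by 50 mm (y), with two brass rails 18 mm apart on which the battery beds. Contact plates at both ends, red at +y, black at -y: 22 mm wide, inner faces 36 mm from the seat (5 mm of play at each end), tops 7 mm above the battery's axis.
- lever_pivot (a point): the lever's hinge axis, 100 mm above the counter, between two grey cheeks 40 mm long in x with a grey post behind (+x), all 110 mm high above the counter; axes parallel to the tester's, the hinge runs along y
- lever_bar (a point): centre of the lever's red cross bar (16 mm thick, 44 mm long along the tester's y), 90 mm from the pivot. The lever points to the tester's -x: at rest 0.45 rad above level (bar 139 mm above the counter), at the third click 0.45 rad below level (bar 61 mm above the counter). The bar stays clear of the housing; push it straight down with closed fingertips.
- lever (a joint): lever angle in rad: 0 at rest (up), growing as it is pressed down. Clicks (detents) at 0.3, 0.6 and 0.9, end stop at 0.95. A spring brings it back to 0 from every click when let go. Push needed at the bar: 5 N at the start, about 12 N at the third click, up to about 16 N just before a click, more against the stop.
- jar: sweet jar with red lid, amber, 76 mm in diameter, 120 mm high; origin at the centre of its underside. To be left alone.
- penpot: blue pen pot with pens, 74 mm in diameter, 145 mm high; origin at the centre of its underside. To be left alone.
- tape: flat roll of yellow tape, 80 mm in diameter, 24 mm high; origin at the centre of its underside. To be left alone.
Not all that is in view belongs to the job. There is more than one size of the cell; the job needs the smaller.

How it is judged (in metres and radians):
On the way, in this order (a step that is already met when the one before it is completed fails the run):
1. the battery lies in the cradle, nub to the red contact, let go and at rest (distance between cell and cradle_seat below 0.009 m and z of cell in the frame of cradle_seat between -0.004 and 0.004 m and y of cell_nub in the frame of cradle_seat above 0.02 m and angle between the x axis of cell and the y axis of cradle_seat, either way round below 0.12 rad and contact force between each of the fingers, the arm and cell below 0.2 N and linear speed of cell below 0.02 m/s and value of joint lever below 0.2 rad), for 0.2 s.
2. the lever is pressed down to the third click (value of joint lever above 0.82 rad and contact force between any of the fingers, the arm and lever above 2 N), for 0.2 s.
At the end, for the whole second after the job is handed in: The robot still pushes the lever (more than 2 N) and its joint stays above 0.82 rad (third click at 0.90), while the battery rests untouched in the cradle: centre within 9 mm of the seat and within 4 mm of its height, axis within 0.12 rad of the cradle's, nub towards the red contact (all of step 2 and distance between cell and cradle_seat below 0.009 m and z of cell in the frame of cradle_seat between -0.004 and 0.004 m and y of cell_nub in the frame of cradle_seat above 0.02 m and angle between the x axis of cell and the y axis of cradle_seat, either way round below 0.12 rad and contact force between each of the fingers, the arm and cell below 0.2 N and linear speed of cell below 0.02 m/s); the arm keeps its last pose, push and grip.
It fails at once if the sweet jar is shoved or tipped over (distance of jar from where it was at the start of the episode above 0.03 m or angle between jar's own z axis and vertical above 0.4 rad).
It fails at once if the pen pot is shoved or tipped over (distance of penpot from where it was at the start of the episode above 0.03 m or angle between penpot's own z axis and vertical above 0.4 rad).
It fails at once if the roll of tape is shoved or tipped over (distance of tape from where it was at the start of the episode above 0.03 m or angle between tape's own z axis and vertical above 0.4 rad).
It also fails if it takes over 58 s, if anything falls off the work surface, if the arm or the gripper's body presses on something with over 40 N, if the wrist force passes 120 N, or if a joint passes its speed limit or range.

### The arm

A 7-joint arm with a two-finger parallel gripper is mounted at the origin on the work surface. World frame = base frame: x ahead of the robot, y to its left, z up, the work surface at z = 0. Lengths are in mm, angles in degrees, forces in N, time in s.
With the tool pointing down it reaches from about 400 to 850 mm from the base axis. Payload 10.4 kg.
Tool frame: the origin (TCP) lies at the centre of the arm's flange, where the gripper is bolted on; the fingertips stand 182 mm ahead of it and the grasp point (between the pads) lies 164 mm ahead of it; z points along the fingers, y is the direction in which the jaws open and shut (so a half turn about z gives the same grasp; the last joint's range is limited). The gripper opens to 87 mm and grips with 3 to 60 N. Pads are 19 mm wide; open, the fingers measure 117 mm over their backs; the gripper's body (75 mm by 190 mm) begins 51 mm behind the grasp point.
Start: joints at [-68.216, 19.034, -3.707, 83.658, 1.238, 77.344, -5.071], TCP at [244.984, 574.992, 404.776] pointing down, gripper open.
Joint ranges: [-148.97, 148.97], [-28.65, 121.19], [-84.17, 76.75], [9.2, 138.47], [-72.65, 252.65], [3.7, 117.97], [-149.18, 149.18]. Speed limits (degrees/s): [127.2, 127.2, 159.86, 159.86, 180, 180, 180].

### API

Orientations are given as [roll, pitch, yaw] about the fixed x, y, z axes, in that order (R = Rz(yaw) Ry(pitch) Rx(roll)).
In Python, from station import env, vision, order gives the robot as it stands.
- The arm moves only by the tool play_rows, never from a script. Its arguments are lists of equal length, an entry for each row: "travel": the shift along the tool's x, y, z in m, a list of three; "rotation": the turn, a rotation vector about the tool's x, y, z in degrees, a list of three; "gripper": the closure, from -1 (fully open) to 1 (shut). A call has 1 to 8 rows; each row shifts and turns the commanded pose from where the row before left it, along the tool's axes as they then stand; what a row does not reach is not made up. A row lasts 1/12 s, in which the tool goes at most 41.7 mm and 7.16 degrees, less where a joint would pass 70% of its speed; a pose out of reach is approached as far as the arm can. A call with a gripper value outside its range is refused whole. The fingers move at their own pace and stop on an object; "squeeze" is the grip in N (left out, the last holds). Time passes only in rows, so rows that do not move let the fingers close. It gives the time, the measured TCP pose, the force and the opening at its end, in the units of the state.
- env.get_obs(): the state, without advancing time (a new reading comes with each control period).
- vision.camera(name): name is "scene" or "top" or "wrist"; returns a dict with "image" (400x640x3 uint8, red, green, blue), "fx", "fy", "cx", "cy" (pixels), "R" (3x3) and "t" (3): a world point X has camera coordinates R X + t. Camera axes: x right, y down, z forward; pixel columns grow to the right and rows downward; lengths in mm; the calibration is good to about 2 mm. The wrist camera is an equidistant fisheye: a pixel r from the principal point sees the ray r / f radians off the axis. A picture is of the moment at which its call begins. There is no depth.
- order.sign_off(): hands the job in, once; it reports no verdict.
The state is a dict: "time": time; "q": joint angles; "qd": joint speeds; "tau": joint torques, N m; "position": TCP position; "tool_rot": TCP orientation; "ft_force": force on the tool from outside, world axes, zero at the start; "wrist_torque": the same for the moment, N m; "finger_gap": finger opening in mm.
Only numpy, scipy, OpenCV 4.12 (cv2) and the standard library are available. Lean on these libraries where they do the work, as an engineer would, in place of code of your own. Each camera call takes 0.05 s, during which the arm holds its last target.

## Working session

There is one attempt and no reset: what is moved stays moved. The work goes in short steps, Python scripts to look and compute and a tool call to move; the robot and the scene stay as the last step left them, time stands still between calls to the robot, and variables do not carry over. Pictures are saved under pics/ and viewed, and the job is handed in when it is done.

Besides the shell and the picture viewer there is one more tool, called after "Emit:" by a JSON object that holds its "op" and its "data", one argument or row to a line. play_rows: Moves the arm, as the interface text tells. Its arguments: {"type":"object","properties":{"travel":{"type":"array","items":{"type":"array","items":{"type":"number"}}},"rotation":{"type":"array","items":{"type":"array","items":{"type":"number"}}},"gripper":{"type":"array","items":{"type":"number"}},"squeeze":{"type":"number"}},"required":["travel","rotation","gripper"]}

```bash
ls; mkdir -p pics
python3 - <<'E'
from station import env, vision, order
import cv2,numpy as np
print(env.get_obs())
for n in ["scene","top","wrist"]:
    c=vision.camera(n); cv2.imwrite(f"pics/{n}0.png",c["image"][:,:,::-1])
    print(n,c["fx"],c["fy"],c["cx"],c["cy"],c["R"],c["t"])
E
```

```text
pics
{'time': 0.0, 'q': array([-68.21586357,  19.072963  ,  -3.7078405 ,  83.70531176,
         1.23786853,  77.34382124,  -5.06977465]), 'qd': array([-0.02025052, -0.04594665,  0.0583656 , -0.03449165, -0.15690003,
        0.0231548 , -0.09984706]), 'tau': array([-3.41589130e-04, -6.23265839e+01,  2.41015165e-02, -3.89890337e+01,
       -6.15925225e-02,  4.01121285e-02,  1.61780008e-04]), 'position': array([244.93902564, 574.86755498, 403.94880039]), 'tool_rot': array([-1.79917860e+02,  3.80719234e-03,  1.56923898e+02]), 'ft_force': array([-1.14592203,  0.06074158, -0.19689024]), 'wrist_torque': array([-0.02355538,  0.03157371, -0.0048484 ]), 'finger_gap': 87.22562380061414}
scene 493.4597203265931 493.4597203265931 319.00935903570735 200.45223582111456 [[-0.55158079  0.83410462 -0.00530272]
 [ 0.6660269   0.43658851 -0.6048129 ]
 [-0.50216213 -0.33713493 -0.79634995]] [ 302.08753364 -316.64653215 1558.98096604]
top 392.4635871893667 392.4635871893667 319.09741325229703 201.50324443309853 [[ 0.01299067 -0.99986892  0.00966334]
 [-0.99142065 -0.01413676 -0.12994326]
 [ 0.13006284 -0.00789239 -0.99147434]] [2.18348346e-01 5.57803515e+02 1.11741657e+03]
wrist 309.70691628693146 309.70691628693146 317.05821536943193 193.56673678247515 [[ 0.39321019  0.9194469  -0.00177312]
 [ 0.88850627 -0.37948064  0.25797491]
 [ 0.23652137 -0.1030138  -0.96614999]] [-623.72445242  -29.87216983  389.60205356]
```

View pics/scene0.png

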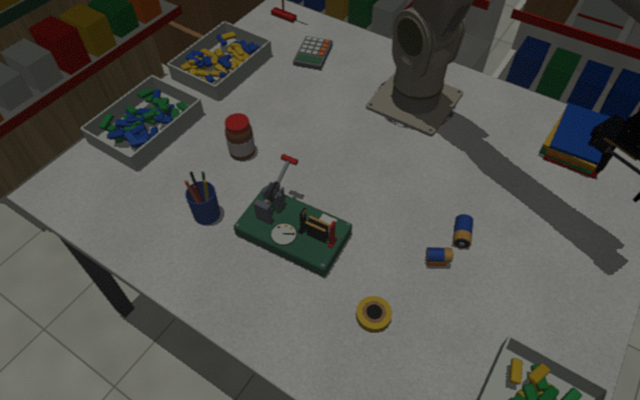

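View pics/top0.png

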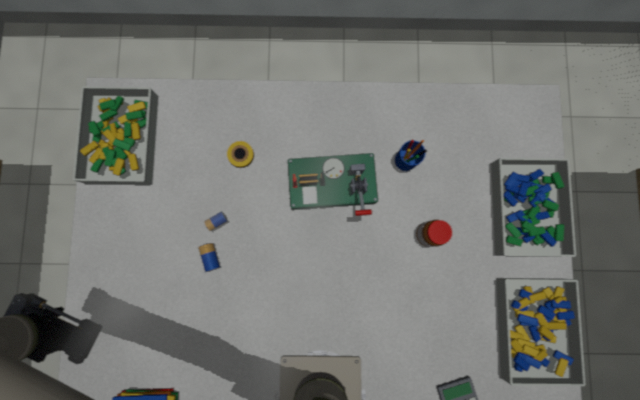

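View pics/wrist0.png

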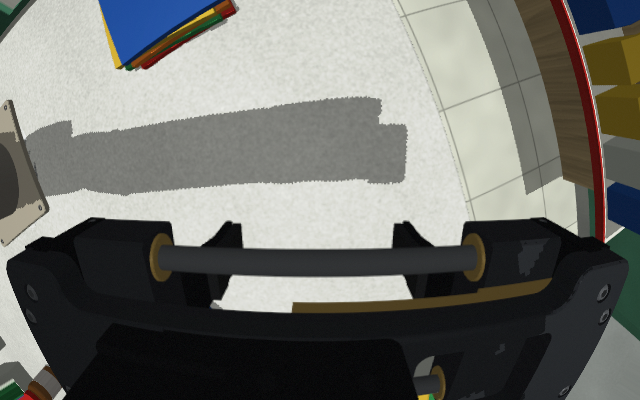

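Candidates for the cell in the top view are the blue/gold cylinder at (216,221) and a larger one at (208,257). The loose blue blocks in the bins are not cells. I'll check a close crop of both cylinders and of the tester.

Run:
```python
import cv2,numpy as np
t=cv2.imread("pics/top0.png");s=cv2.imread("pics/scene0.png")
r=lambda im,x0,x1,y0,y1:cv2.resize(im[y0:y1,x0:x1],(400,300),interpolation=cv2.INTER_CUBIC)
o=np.vstack([np.hstack([r(t,180,260,200,280-20),r(s,410,490,205,265)]),np.hstack([r(t,280,390,145,228),r(s,230,360,150,275)])])
cv2.imwrite("pics/crop0.png",cv2.convertScaleAbs(o,alpha=1.6))
t2=r(t,190,230,230,280)
```

```text
(no output)
```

View pics/crop0.png

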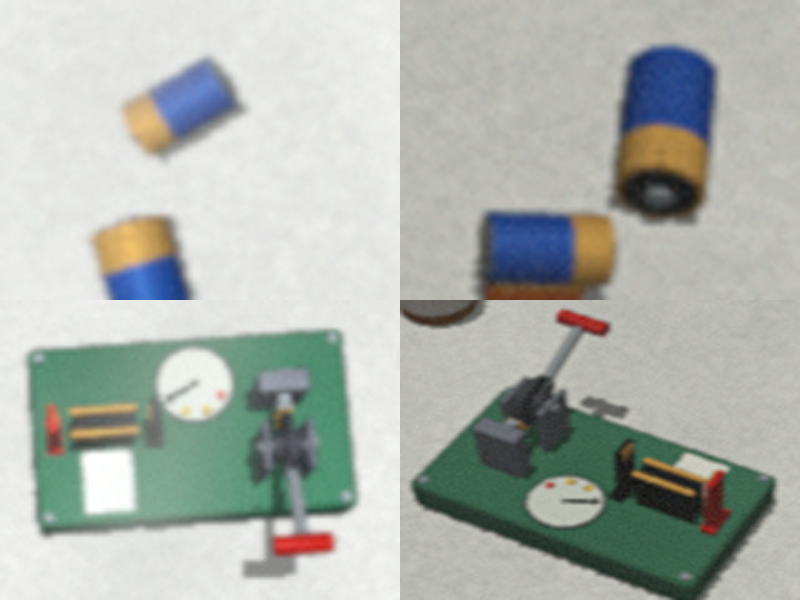

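The crop shows the smaller cell lying on the orange rest at top (216,221) / scene (440,256), so that is the one. The decoy is larger and has no rest. The tester's red plate is at about top (295,181), and the lever's red bar at (363,212). Measuring positions next.

```bash
cat > h.py <<'E'
import cv2,numpy as np
def ray(c,u,v):
    d=np.array([(u-c["cx"])/c["fx"],(v-c["cy"])/c["fy"],1.0]); R=np.array(c["R"])
    return -R.T@np.array(c["t"]), R.T@d
def onz(c,u,v,z):
    o,d=ray(c,u,v); return o+d*(z-o[2])/d[2]
def tri(c1,p1,c2,p2):
    (o1,d1),(o2,d2)=ray(c1,*p1),ray(c2,*p2)
    d1=d1/np.linalg.norm(d1);d2=d2/np.linalg.norm(d2)
    st=np.linalg.lstsq(np.c_[d1,-d2],o2-o1,rcond=None)[0]
    a=o1+d1*st[0];b=o2+d2*st[1]
    return (a+b)/2,np.linalg.norm(a-b)
def blobs(im,lo,hi,box,minA=8):
    hsv=cv2.cvtColor(im,cv2.COLOR_RGB2HSV)
    m=cv2.inRange(hsv,np.array(lo),np.array(hi)); k=np.zeros_like(m)
    x0,x1,y0,y1=box;k[y0:y1,x0:x1]=m[y0:y1,x0:x1]
    n,l,st,ce=cv2.connectedComponentsWithStats(k)
    return k,l,[(i,st[i,4],ce[i].round(2)) for i in range(1,n) if st[i,4]>=minA]
E
python3 - <<'E'
from h import *
from station import env, vision
T=vision.camera("top");S=vision.camera("scene")
for nm,c,b in [("top",T,(190,232,205,240)),("scene",S,(415,455,243,268))]:
    for col,lo,hi in [("blue",(105,100,40),(125,255,255)),("gold",(10,80,110),(28,255,255)),("orange",(0,120,50),(10,255,255))]:
        print(nm,col,[(a,x,onz(c,*x,38).round(1)) for _,a,x in blobs(c["image"],lo,hi,b)[2]])
for nm,c,b in [("top",T,(280,390,145,228)),("scene",S,(225,360,148,275))]:
    k,l,bl=blobs(c["image"],(0,140,60),(6,255,255),b,4)
    print(nm,"red",[(a,x) for _,a,x in bl])
    k,l,bl=blobs(c["image"],(60,60,20),(90,255,255),b,50)
    k=cv2.morphologyEx(k,cv2.MORPH_CLOSE,np.ones((3,3)))
    pts=cv2.findNonZero(k); h=cv2.convexHull(pts); print("hull",cv2.approxPolyDP(h,4,True).reshape(-1,2).tolist(), cv2.minAreaRect(pts))
    k,l,bl=blobs(c["image"],(10,90,90),(30,255,255),b,4); print("gold rails",[(a,x) for _,a,x in bl])
    k,l,bl=blobs(c["image"],(0,0,120),(180,60,255),(b[0]+12,b[1]-15,b[2]+8,b[3]-30),80); print("white",[(a,x,onz(c,*x,45).round(1)) for _,a,x in bl])
E
```

```text
top blue [(np.int32(101), array([218.24, 219.66]), array([500.1, 300.7,  38. ]))]
top gold [(np.int32(45), array([208.78, 224.44]), array([485.8, 327.5,  38. ]))]
top orange []
scene blue [(np.int32(202), array([435.65, 253.98]), array([502.5, 303.1,  38. ]))]
scene gold [(np.int32(31), array([448.65, 252.84]), array([482.6, 327.6,  38. ]))]
scene orange []
top red [(np.int32(12), array([294.  , 178.75])), (np.int32(67), array([362.93, 212.03]))]
hull [[376, 201], [292, 207], [288, 163], [369, 154]] ((332.2237548828125, 180.57977294921875), (49.46598434448242, 86.456298828125), 86.42366790771484)
gold rails [(np.int32(30), array([307.5 , 174.97])), (np.int32(33), array([307.48, 181.24]))]
white [(np.int32(201), array([316.69, 154.29]), array([697.7,  16.9,  45. ])), (np.int32(300), array([333.06, 167.53]), array([658.4, -32. ,  45. ])), (np.int32(165), array([309.4 , 191.84]), array([584.7,  36.6,  45. ]))]
scene red [(np.int32(67), array([288.99, 158.82])), (np.int32(19), array([332.  , 224.79])), (np.int32(4), array([335.5, 237.5])), (np.int32(15), array([330.07, 244.8 ]))]
hull [[350, 229], [327, 271], [320, 274], [238, 235], [234, 226], [263, 189], [342, 220]] ((292.02191162109375, 228.8102264404297), (107.53372955322266, 58.237369537353516), 25.016895294189453)
gold rails [(np.int32(39), array([319.51, 220.49])), (np.int32(36), array([315.06, 225.89])), (np.int32(5), array([284.8, 225.4])), (np.int32(5), array([291., 228.]))]
white [(np.int32(546), array([256.43, 176.78]), array([ 551. , -197.2,   45. ]))]
```

Run:
```python
from h import *
from station import env, vision
T=vision.camera("top");S=vision.camera("scene")
print("bar",tri(T,(362.93,212.03),S,(288.99,158.82)))
print("railmid",tri(T,(307.49,178.1),S,(317.3,223.2)))
print("rails top z100",onz(T,307.5,174.97,100),onz(T,307.48,181.24,100))
print("rails scene z100",onz(S,319.51,220.49,100),onz(S,315.06,225.89,100))
print("cam",ray(T,0,0)[0],ray(S,0,0)[0])
for p in [(288,163),(369,154),(376,201),(292,207)]: print(onz(T,*p,45).round(1))
for nm,c,boxes in [("top",T,[(280,390,145,228)])]:
    k,l,bl=blobs(c["image"],(10,90,90),(30,255,255),boxes[0],20)
    for i,a,x in bl:
        p=np.argwhere(l==i)[:,::-1].astype(np.float32); vx=cv2.fitLine(p,cv2.DIST_L2,0,.01,.01).ravel()
        a=onz(c,*(vx[2:]-10*vx[:2]),100);b=onz(c,*(vx[2:]+10*vx[:2]),100);d=a-b;print("rail yaw",np.degrees(np.arctan2(d[1],d[0]))-90)
    k,l,bl=blobs(c["image"],(0,140,60),(6,255,255),boxes[0],30)
    for i,a,x in bl:
        p=np.argwhere(l==i)[:,::-1].astype(np.float32); vx=cv2.fitLine(p,cv2.DIST_L2,0,.01,.01).ravel()
        a=onz(c,*(vx[2:]-10*vx[:2]),139);b=onz(c,*(vx[2:]+10*vx[:2]),139);d=a-b;print("bar yaw",np.degrees(np.arctan2(d[1],d[0]))-90, onz(c,*x,139))
```

```text
bar (array([ 517.53756089, -108.60594465,  138.91403054]), np.float64(0.351974946857628))
railmid (array([615.90155939,  41.38940412,  96.14544103]), np.float64(0.7984107083914583))
rails top z100 [623.87667546  41.77294825 100.        ] [606.04860502  41.52874556 100.        ]
rails scene z100 [608.98928376  42.59126896 100.        ] [627.46926429  42.36764089 100.        ]
cam [ 407.68071807   16.92293969 1180.37055614] [1160.38198463  411.85857082 1051.58438756]
[670.  101.2  45. ]
[ 700.9 -138.4   45. ]
[ 560.5 -158.4   45. ]
[539.4  86.5  45. ]
rail yaw 5.761775289397335
rail yaw 4.868786118435878
bar yaw 6.361831165156531 [ 517.69883648 -108.93809347  139.        ]
```

Emit:
{"op": "play_rows", "data": {
  "travel": [
    [0, 0, 0],
    [0, 0, 0],
    [0, 0, 0],
    [0, 0, 0],
    [0, 0, 0]
  ],
  "rotation": [
    [0, 0, 7],
    [0, 0, 7],
    [0, 0, 7],
    [0, 0, 7],
    [0, 0, 7]
  ],
  "gripper": [-1, -1, -1, -1, -1]
}}

```text
time: 0.77
position: [245.0, 575.0, 404.8]
tool_rot: [180.0, -0.0, 121.6]
ft_force: [-0.6, -0.0, 0.1]
finger_gap: 86.8
```

Emit:
{"op": "play_rows", "data": {
  "travel": [
    [-0.03, 0.006, 0],
    [-0.03, 0.006, 0],
    [-0.03, 0.006, 0],
    [-0.03, 0.006, 0],
    [-0.03, 0.006, 0],
    [-0.03, 0.006, 0],
    [-0.03, 0.006, 0],
    [-0.03, 0.006, 0]
  ],
  "rotation": [
    [0, 0, 0],
    [0, 0, 0],
    [0, 0, 0],
    [0, 0, 0],
    [0, 0, 0],
    [0, 0, 0],
    [0, 0, 0],
    [0, 0, 0]
  ],
  "gripper": [-1, -1, -1, -1, -1, -1, -1, -1]
}}

```text
time: 1.43
position: [413.5, 395.4, 404.9]
tool_rot: [180.0, -0.0, 121.9]
ft_force: [0.9, 0.6, 0.2]
finger_gap: 87.3
```

Run:
```python
from station import env, vision
import cv2
o=env.get_obs();print(o["time"],o["position"],o["tool_rot"],o["q"])
c=vision.camera("wrist");cv2.imwrite("pics/w1.png",c["image"][:,:,::-1])
```

```text
1.4333 [413.45018937 395.39231554 404.9251737 ] [ 1.79981655e+02 -1.24332191e-02  1.21925260e+02] [-55.6632121   12.14928875   8.57649459  92.51329228  -1.86550359
  75.45569837 -14.88281168]
```

View pics/w1.png

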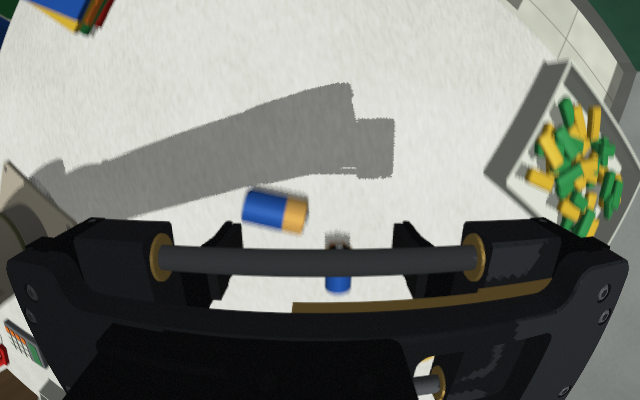

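Wrist view: the cell is partly hidden behind the gripper rod at (338,270), nub end up in the image, and the decoy is at (275,210). I'll move past the cell so the wrist camera can see it clearly.

Emit:
{"op": "play_rows", "data": {
  "travel": [
    [-0.024, 0.003, 0],
    [-0.024, 0.003, 0],
    [-0.024, 0.003, 0],
    [-0.024, 0.003, 0],
    [-0.024, 0.003, 0],
    [-0.024, 0.003, 0],
    [-0.024, 0.003, 0],
    [-0.024, 0.003, 0]
  ],
  "rotation": [
    [0, 0, 0],
    [0, 0, 0],
    [0, 0, 0],
    [0, 0, 0],
    [0, 0, 0],
    [0, 0, 0],
    [0, 0, 0],
    [0, 0, 0]
  ],
  "gripper": [-1, -1, -1, -1, -1, -1, -1, -1]
}}

```text
time: 2.15
position: [535.1, 245.6, 404.8]
tool_rot: [180.0, -0.0, 121.9]
ft_force: [-0.2, 0.2, -1.3]
finger_gap: 87.0
```

Emit:
{"op": "play_rows", "data": {
  "travel": [
    [0, 0, 0],
    [0, 0, 0],
    [0, 0, 0]
  ],
  "rotation": [
    [0, 0, 0],
    [0, 0, 0],
    [0, 0, 0]
  ],
  "gripper": [-1, -1, -1]
}}

```text
time: 2.4
position: [534.1, 247.1, 404.6]
tool_rot: [-180.0, -0.0, 122.0]
ft_force: [-0.2, -0.1, -0.1]
finger_gap: 86.9
```

```bash
cat >> h.py <<'E'
def fray(c,u,v):
    x=(u-c["cx"])/c["fx"];y=(v-c["cy"])/c["fy"];r=np.hypot(x,y); R=np.array(c["R"])
    d=np.array([np.sin(r)*x/r,np.sin(r)*y/r,np.cos(r)]) if r>1e-9 else np.array([0,0,1.])
    return -R.T@np.array(c["t"]),R.T@d
def fonz(c,u,v,z):
    o,d=fray(c,u,v);return o+d*(z-o[2])/d[2]
E
python3 - <<'E'
from station import env, vision
from h import *
o=env.get_obs();print(o["time"],o["position"],o["tool_rot"])
c=vision.camera("wrist");cv2.imwrite("pics/w2.png",c["image"][:,:,::-1])
print("cam",fray(c,0,0)[0],c["R"])
np.savez("w2.npz",**c)
E
```

```text
2.4 [534.11667969 247.12763656 404.62798617] [-1.79990590e+02 -3.46533599e-02  1.21954392e+02]
cam [496.28840486 306.6518702  383.67357234] [[ 8.49183651e-01  5.28097471e-01 -4.33637189e-04]
 [ 5.10372253e-01 -8.20469892e-01  2.57583617e-01]
 [ 1.35673470e-01 -2.18957112e-01 -9.66255915e-01]]
```

View pics/w2.png

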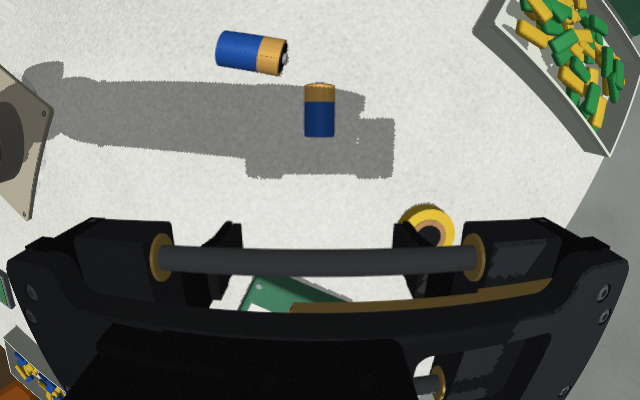

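Run:
```python
from h import *
c=dict(np.load("w2.npz"))
k1,_,_=blobs(c["image"],(100,110,20),(125,255,255),(295,345,75,145));k2,_,_=blobs(c["image"],(8,90,40),(28,255,255),(295,345,75,145))
k=cv2.morphologyEx(k1|k2,cv2.MORPH_CLOSE,np.ones((3,3)))
p=cv2.findNonZero(k); r=cv2.minAreaRect(p);print(r)
z=45
P=np.array([fonz(c,*q,z) for q in cv2.boxPoints(r)]);print(P.round(1),np.linalg.norm(P-np.roll(P,1,0),axis=1))
for z in(38,45,55):
    W=np.array([fonz(c,*q[0].astype(float),z)[:2] for q in p],np.float32)
    print(z,cv2.minAreaRect(W))
    g=np.array([fonz(c,*q[0].astype(float),z)[:2] for q in cv2.findNonZero(k2)]).mean(0);b=np.array([fonz(c,*q[0].astype(float),z)[:2] for q in cv2.findNonZero(k1)]).mean(0)
    print(b,g,np.degrees(np.arctan2(*(g-b)[::-1])),np.linalg.norm(g-b))
```

```text
((319.5, 110.0), (52.0, 29.0), 90.0)
[[468.4 326.7  45. ]
 [494.9 343.2  45. ]
 [525.2 294.9  45. ]
 [498.4 278.1  45. ]] [57.03150011 31.21426819 57.05659666 31.64219481]
38 ((496.6835632324219, 310.7612609863281), (31.975435256958008, 58.30794906616211), 31.698270797729492)
[501.57234497 301.9986418 ] [486.13972241 327.72397706] 120.95953348473768 29.99931187519982
45 ((496.6755676269531, 310.6780700683594), (31.32795524597168, 57.127193450927734), 31.69829750061035)
[501.4653435  302.09287116] [486.34523647 327.29726018] 120.95953348473726 29.391816249462973
55 ((496.6641540527344, 310.5592041015625), (30.402938842773438, 55.4404411315918), 31.698299407958984)
[501.31248425 302.22748453] [486.63882797 326.68766464] 120.95953348473685 28.523965355553965
```

The cell's centre is at about (496, 312) with yaw about 121.7°. Going over it, then down.

Emit:
{"op": "play_rows", "data": {
  "travel": [
    [0.015, 0.0, 0],
    [0.02, 0.001, 0],
    [0.02, 0.001, 0.02],
    [0.02, 0, 0.03],
    [0, 0, 0.03],
    [0, 0, 0.03],
    [0, 0, 0.01],
    [0, 0, 0]
  ],
  "rotation": [
    [0, 0, 0],
    [0, 0, 0],
    [0, 0, 0],
    [0, 0, 0],
    [0, 0, 0],
    [0, 0, 0],
    [0, 0, 0],
    [0, 0, 0]
  ],
  "gripper": [-1, -1, -1, -1, -1, -1, -1, -1]
}}

```text
time: 3.12
position: [495.2, 311.5, 282.3]
tool_rot: [-179.7, 0.0, 122.0]
ft_force: [0.4, -0.3, -0.9]
finger_gap: 86.9
```

Emit:
{"op": "play_rows", "data": {
  "travel": [
    [0, 0, 0.02],
    [0, 0, 0.02],
    [0, 0, 0.02],
    [0, 0, 0.015],
    [0, 0, 0.007],
    [0, 0, 0],
    [0, 0, 0],
    [0, 0, 0]
  ],
  "rotation": [
    [0, 0, 0],
    [0, 0, 0],
    [0, 0, 0],
    [0, 0, 0],
    [0, 0, 0],
    [0, 0, 0],
    [0, 0, 0],
    [0, 0, 0]
  ],
  "gripper": [-1, -1, -1, -1, -1, -1, -1, -1]
}}

```text
time: 3.78
position: [497.2, 311.6, 204.6]
tool_rot: [179.9, -0.0, 121.9]
ft_force: [0.2, 0.5, -0.8]
finger_gap: 87.0
```

Emit:
{"op": "play_rows", "data": {
  "travel": [
    [0, 0, 0.002],
    [0, 0, 0],
    [0, 0, 0],
    [0, 0, 0],
    [0, 0, 0],
    [0, 0, 0],
    [0, 0, 0],
    [0, 0, 0]
  ],
  "rotation": [
    [0, 0, 0],
    [0, 0, 0],
    [0, 0, 0],
    [0, 0, 0],
    [0, 0, 0],
    [0, 0, 0],
    [0, 0, 0],
    [0, 0, 0]
  ],
  "gripper": [-0.5, 0, 0.3, 1, 1, 1, 1, 1],
  "squeeze": 25
}}

```text
time: 4.45
position: [496.6, 311.1, 200.7]
tool_rot: [180.0, -0.0, 121.9]
ft_force: [-0.6, 0.6, 0.5]
finger_gap: 41.8
```

Emit:
{"op": "play_rows", "data": {
  "travel": [
    [0, 0, 0],
    [0, 0, 0],
    [0, 0, 0],
    [0, 0, 0]
  ],
  "rotation": [
    [0, 0, 0],
    [0, 0, 0],
    [0, 0, 0],
    [0, 0, 0]
  ],
  "gripper": [1, 1, 1, 1]
}}

```text
time: 4.78
position: [496.7, 311.2, 200.8]
tool_rot: [180.0, -0.0, 121.9]
ft_force: [1.0, 1.9, -0.0]
finger_gap: 33.1
```

Emit:
{"op": "play_rows", "data": {
  "travel": [
    [0, 0, 0],
    [0, 0, -0.01],
    [0, 0, -0.02],
    [0, 0, -0.025],
    [0, 0, -0.025],
    [0, 0, -0.025],
    [0, 0, -0.025],
    [0, 0, -0.02]
  ],
  "rotation": [
    [0, 0, 0],
    [0, 0, 0],
    [0, 0, 0],
    [0, 0, 0],
    [0, 0, 0],
    [0, 0, 0],
    [0, 0, 0],
    [0, 0, 0]
  ],
  "gripper": [1, 1, 1, 1, 1, 1, 1, 1]
}}

```text
time: 5.45
position: [496.5, 310.9, 353.4]
tool_rot: [179.9, -0.0, 121.9]
ft_force: [0.4, -0.6, -1.1]
finger_gap: 33.2
```

Run:
```python
from station import env, vision
from h import *
o=env.get_obs();print(o["time"],o["position"],o["tool_rot"],o["finger_gap"],o["ft_force"])
a=vision.camera("scene")["image"][150:310,330:570,::-1];b=vision.camera("wrist");np.savez("w3.npz",**b);b=b["image"][:,:,::-1]
cv2.imwrite("pics/l1.png",np.vstack([cv2.resize(a,(480,320)),cv2.resize(b,(480,280))]))
```

```text
5.45 [496.46899166 310.87525231 353.44168612] [ 1.79927780e+02 -1.56019571e-02  1.21906916e+02] 33.221044274840665 [ 0.41510648 -0.60170397 -1.05864993]
```

View pics/l1.png

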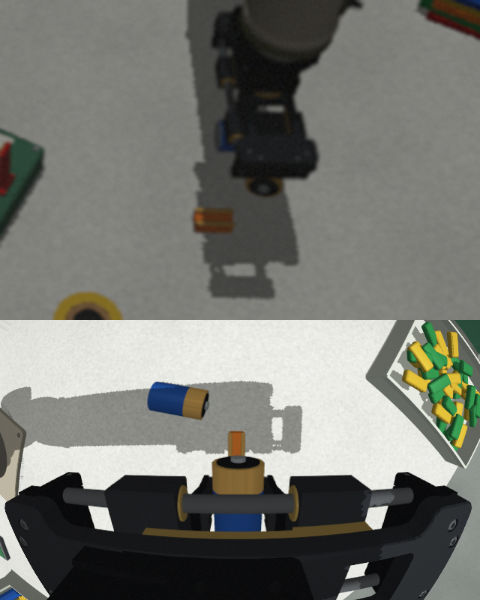

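The cell is held, nub towards tool +x, and the rest is empty. Next: turn to the tester's yaw and move past the cradle for a close look.

Emit:
{"op": "play_rows", "data": {
  "travel": [
    [0, 0, -0.015],
    [0, 0, -0.015],
    [0, 0, -0.015],
    [0, 0, -0.015],
    [-0.02, 0.005, 0]
  ],
  "rotation": [
    [0, 0, 6.5],
    [0, 0, 6.5],
    [0, 0, 6.5],
    [0, 0, 6.5],
    [0, 0, 0]
  ],
  "gripper": [1, 1, 1, 1, 1]
}}

```text
time: 5.97
position: [502.1, 295.4, 413.0]
tool_rot: [179.9, -0.2, 95.8]
ft_force: [0.2, 1.2, -1.2]
finger_gap: 33.2
```

Emit:
{"op": "play_rows", "data": {
  "travel": [
    [-0.028, 0.007, 0],
    [-0.028, 0.007, 0],
    [-0.028, 0.007, 0],
    [-0.028, 0.007, 0],
    [-0.028, 0.007, 0],
    [-0.028, 0.007, 0],
    [-0.028, 0.007, 0],
    [-0.028, 0.007, 0]
  ],
  "rotation": [
    [0, 0, 0],
    [0, 0, 0],
    [0, 0, 0],
    [0, 0, 0],
    [0, 0, 0],
    [0, 0, 0],
    [0, 0, 0],
    [0, 0, 0]
  ],
  "gripper": [1, 1, 1, 1, 1, 1, 1, 1]
}}

```text
time: 6.63
position: [582.3, 73.2, 410.2]
tool_rot: [-179.9, -0.0, 95.9]
ft_force: [0.8, -0.4, -1.2]
finger_gap: 33.3
```

Emit:
{"op": "play_rows", "data": {
  "travel": [
    [-0.028, 0.007, 0],
    [-0.028, 0.007, 0],
    [-0.028, 0.007, 0],
    [-0.028, 0.008, 0],
    [0, 0, 0],
    [0, 0, 0],
    [0, 0, 0]
  ],
  "rotation": [
    [0, 0, 0],
    [0, 0, 0],
    [0, 0, 0],
    [0, 0, 0],
    [0, 0, 0],
    [0, 0, 0],
    [0, 0, 0]
  ],
  "gripper": [1, 1, 1, 1, 1, 1, 1]
}}

```text
time: 7.22
position: [622.6, -33.1, 410.1]
tool_rot: [-179.9, -0.0, 95.9]
ft_force: [-1.4, 0.6, -2.8]
finger_gap: 33.4
```

Run:
```python
from station import env, vision
from h import *
o=env.get_obs();print(o["time"],o["position"],o["tool_rot"],o["finger_gap"])
b=vision.camera("wrist");np.savez("w4.npz",**b);b=b["image"][:,:,::-1]
cv2.imwrite("pics/w4.png",b);print(fray(dict(np.load("w4.npz")),0,0)[0])
```

```text
7.2167 [622.57415592 -33.0812559  410.10618315] [-1.79924243e+02 -4.03902592e-02  9.59351607e+01] 33.370058979452836
[614.65480304  36.68921783 389.12401016]
```

View pics/w4.png

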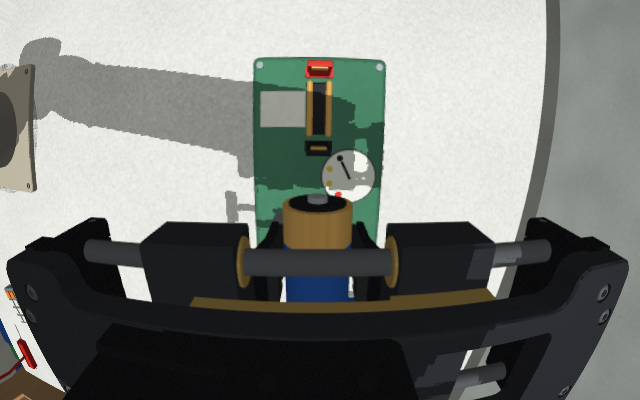

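Wrist view: the cradle rails are at x≈309 and 328, rows 80–137. The red plate is at (319,68) and the black one at (318,148). The cell, nub up, points at the red end.

Run:
```python
from h import *
c=dict(np.load("w4.npz"))
im=c["image"][45:165,245:395,::-1];cv2.imwrite("pics/w4c.png",cv2.resize(im,(750,600),interpolation=cv2.INTER_CUBIC))
k,l,bl=blobs(c["image"],(10,90,50),(30,255,255),(300,335,77,141),10)
for i,a,x in bl:
    p=np.array([fonz(c,float(u),float(v),101)[:2] for v,u in np.argwhere(l==i)],np.float32)
    f=cv2.fitLine(p,cv2.DIST_L2,0,.01,.01).ravel(); yw=np.degrees(np.arctan(-f[0]/f[1])); s=(p-f[2:])@f[:2]
    print(a,x,"rail mean",p.mean(0),"yaw",yw,"mid",f[2:]+f[:2]*(s.min()+s.max())/2,"len",np.ptp(s))
k,l,bl=blobs(c["image"],(0,140,60),(7,255,255),(300,340,55,80),5)
print([(a,x,fonz(c,*x,122).round(1)) for i,a,x in bl])
for p in [(256,60),(383,61)]: print(fonz(c,*p,45).round(1))
```

```text
365 [309.2  108.72] rail mean [606.6592   39.78868] yaw 4.978563 mid [606.5988   40.48017] len 52.290474
372 [328.04 108.29] rail mean [623.85724   41.965992] yaw 5.3444085 mid [623.82935   42.264202] len 52.296715
[(np.int32(400), array([319.32,  68.94]), array([612.3,  74.8, 122. ]))]
[540.7  90.7  45. ]
[680.7 104.2  45. ]
```

View pics/w4c.png

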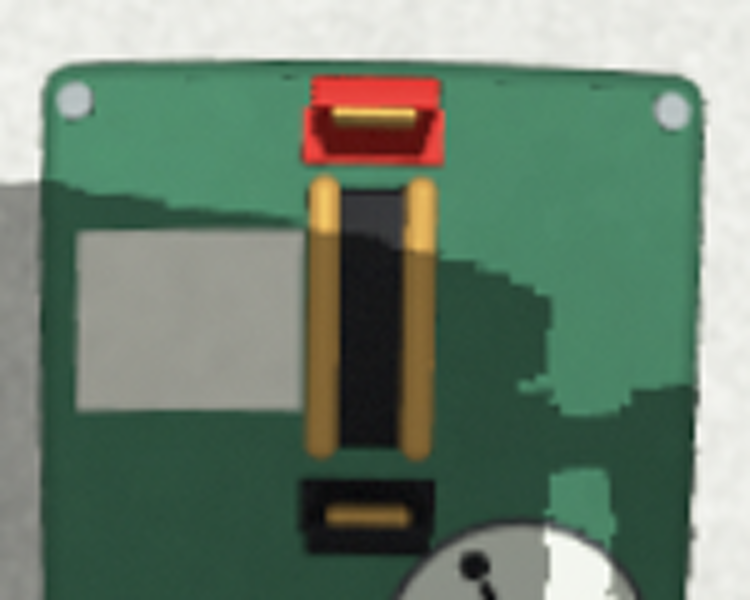

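Emit:
{"op": "play_rows", "data": {
  "travel": [
    [0.012, 0, 0],
    [0.02, 0, 0],
    [0.02, 0, 0],
    [0.015, 0, 0.02],
    [0.007, 0, 0.03],
    [0, 0, 0.03],
    [0, 0, 0.018],
    [0, 0, 0]
  ],
  "rotation": [
    [0, 0, 0.5],
    [0, 0, 0],
    [0, 0, 0],
    [0, 0, 0],
    [0, 0, 0],
    [0, 0, 0],
    [0, 0, 0],
    [0, 0, 0]
  ],
  "gripper": [1, 1, 1, 1, 1, 1, 1, 1]
}}

```text
time: 7.93
position: [613.9, 41.9, 308.4]
tool_rot: [-179.6, -0.0, 95.6]
ft_force: [-1.0, 0.4, -0.9]
finger_gap: 33.1
```

Emit:
{"op": "play_rows", "data": {
  "travel": [
    [0, 0, 0],
    [0, 0, 0],
    [0, 0, 0]
  ],
  "rotation": [
    [0, 0, 0],
    [0, 0, 0],
    [0, 0, 0]
  ],
  "gripper": [1, 1, 1]
}}

```text
time: 8.18
position: [616.2, 40.2, 314.7]
tool_rot: [179.8, -0.0, 95.4]
ft_force: [-0.1, -0.1, -1.5]
finger_gap: 33.4
```

Run:
```python
from station import env, vision
from h import *
o=env.get_obs();print(o["time"],o["position"],o["tool_rot"],o["finger_gap"])
a=vision.camera("scene")["image"][170:290,240:400,::-1];b=vision.camera("wrist");np.savez("w5.npz",**b);b=b["image"][100:300,200:440,::-1]
cv2.imwrite("pics/w5.png",np.hstack([cv2.resize(a,(400,300)),cv2.resize(b,(400,300))]))
```

```text
8.1833 [616.20561219  40.15394973 314.69365357] [ 1.79835878e+02 -2.89451281e-02  9.54384337e+01] 33.37338685269056
```

View pics/w5.png

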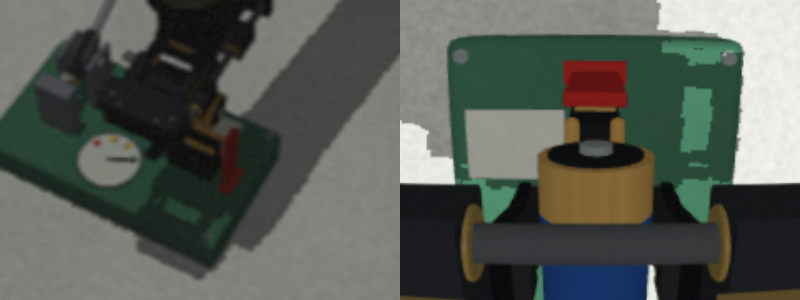

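Run:
```python
from h import *
c=dict(np.load("w5.npz"))
cv2.imwrite("pics/w5c.png",cv2.resize(c["image"][130:240,260:380,::-1],(720,660)[:2] if 0 else (600,550),interpolation=cv2.INTER_CUBIC))
y=np.radians(95.4);ax=np.array([np.cos(y),np.sin(y)]);ay=np.array([np.sin(y),-np.cos(y)])
tcp=np.array([616.2,40.15])
for nm,p,z in [("nub",(317.6,198.7),152),("goldtop-left-right",(293,190),166)]:
    w=fonz(c,*p,z)[:2]-tcp;print(nm,w@ax,w@ay)
```

```text
nub 29.852741979757525 -0.07613261066147405
goldtop-left-right 37.69984284431398 -10.604989799769065
```

View pics/w5c.png

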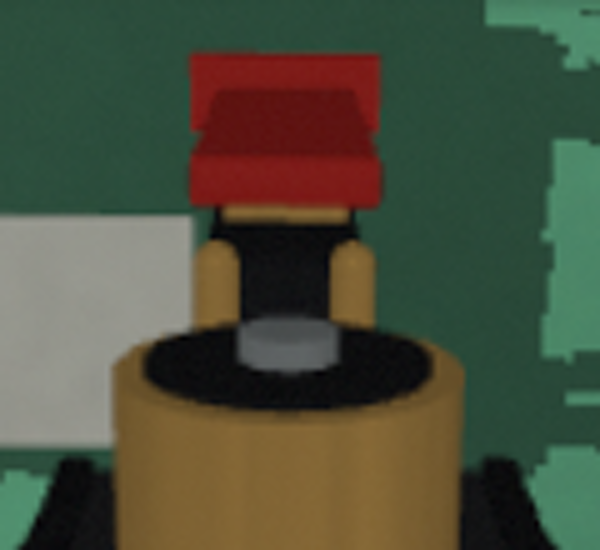

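Emit:
{"op": "play_rows", "data": {
  "travel": [
    [0, 0, 0.008],
    [0, 0, 0.01],
    [0, 0, 0.008],
    [0, 0, 0.004],
    [0, 0, 0.002],
    [0, 0, 0],
    [0, 0, 0],
    [0, 0, 0]
  ],
  "rotation": [
    [0, 0, 0],
    [0, 0, 0],
    [0, 0, 0],
    [0, 0, 0],
    [0, 0, 0],
    [0, 0, 0],
    [0, 0, 0],
    [0, 0, 0]
  ],
  "gripper": [1, 1, 1, 1, 1, 1, 1, 1]
}}

```text
time: 8.95
position: [615.9, 39.9, 281.1]
tool_rot: [180.0, -0.0, 95.4]
ft_force: [-0.9, -0.2, -0.7]
finger_gap: 33.3
```

Emit:
{"op": "play_rows", "data": {
  "travel": [
    [0, 0, 0.001],
    [0, 0, 0.0005],
    [0, 0, 0.0005],
    [0, 0, 0],
    [0, 0, 0]
  ],
  "rotation": [
    [0, 0, 0],
    [0, 0, 0],
    [0, 0, 0],
    [0, 0, 0],
    [0, 0, 0]
  ],
  "gripper": [1, 1, 1, 1, 1]
}}

```text
time: 9.37
position: [615.7, 40.0, 278.7]
tool_rot: [-180.0, -0.0, 95.4]
ft_force: [0.0, -0.1, -1.7]
finger_gap: 33.6
```

Run:
```python
from station import env, vision
from h import *
o=env.get_obs();print(o["time"],o["position"],o["tool_rot"],o["finger_gap"],o["ft_force"])
a=vision.camera("scene")["image"][170:290,240:400,::-1];b=vision.camera("wrist")["image"][100:300,200:440,::-1]
cv2.imwrite("pics/w6.png",np.hstack([cv2.resize(a,(400,300)),cv2.resize(b,(400,300))]))
```

```text
9.3667 [615.70441301  39.98230669 278.73728556] [-1.79999417e+02 -5.93145195e-03  9.54219685e+01] 33.612686773924715 [ 0.04867857 -0.142045   -1.67264987]
```

View pics/w6.png

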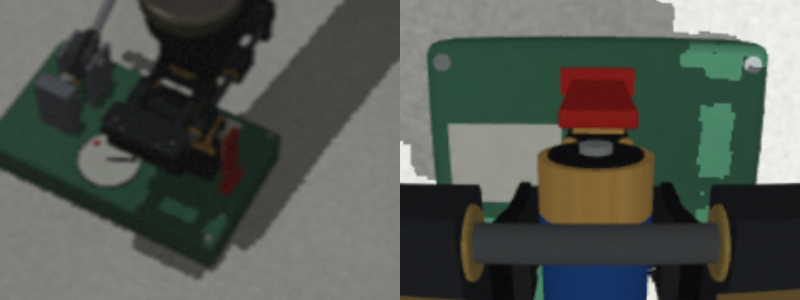

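Emit:
{"op": "play_rows", "data": {
  "travel": [
    [0, 0, 0.0007],
    [0, 0, 0],
    [0, 0, 0],
    [0, 0, 0]
  ],
  "rotation": [
    [0, 0, 0],
    [0, 0, 0],
    [0, 0, 0],
    [0, 0, 0]
  ],
  "gripper": [1, 1, 1, 1]
}}

```text
time: 9.8
position: [615.8, 39.9, 278.1]
tool_rot: [180.0, -0.0, 95.4]
ft_force: [0.6, -0.4, -1.0]
finger_gap: 33.4
```

Emit:
{"op": "play_rows", "data": {
  "travel": [
    [0, 0, 0],
    [0, 0, 0],
    [0, 0, 0],
    [0, 0, 0],
    [0, 0, 0],
    [0, 0, 0],
    [0, 0, 0],
    [0, 0, 0]
  ],
  "rotation": [
    [0, 0, 0],
    [0, 0, 0],
    [0, 0, 0],
    [0, 0, 0],
    [0, 0, 0],
    [0, 0, 0],
    [0, 0, 0],
    [0, 0, 0]
  ],
  "gripper": [0.1, 0, -0.1, -0.3, -0.5, -0.6, -0.6, -0.6]
}}

```text
time: 10.47
position: [615.7, 40.0, 278.0]
tool_rot: [-180.0, -0.0, 95.4]
ft_force: [0.3, 0.8, 0.2]
finger_gap: 67.8
```

Emit:
{"op": "play_rows", "data": {
  "travel": [
    [0, 0, 0],
    [0, 0, -0.005],
    [0, 0, -0.015],
    [0, 0, -0.025],
    [0, 0, -0.03],
    [0, 0, -0.03],
    [0, 0, -0.025],
    [0, 0, 0]
  ],
  "rotation": [
    [0, 0, 0],
    [0, 0, 0],
    [0, 0, 0],
    [0, 0, 0],
    [0, 0, 0],
    [0, 0, 0],
    [0, 0, 0],
    [0, 0, 0]
  ],
  "gripper": [-0.6, -0.6, -0.6, -0.6, -0.6, -0.6, -0.6, -0.6]
}}

```text
time: 11.13
position: [616.5, 39.5, 414.2]
tool_rot: [179.5, -0.1, 95.4]
ft_force: [0.6, 0.2, 1.0]
finger_gap: 69.6
```

Emit:
{"op": "play_rows", "data": {
  "travel": [
    [-0.02, 0, 0],
    [-0.025, 0, 0],
    [-0.025, 0, 0],
    [-0.015, 0, 0],
    [0, 0, 0],
    [0, 0, 0]
  ],
  "rotation": [
    [0, 0, 0],
    [0, 0, 0],
    [0, 0, 0],
    [0, 0, 0],
    [0, 0, 0],
    [0, 0, 0]
  ],
  "gripper": [1, 1, 1, 1, 1, 1]
}}

```text
time: 11.63
position: [623.6, -45.5, 408.0]
tool_rot: [-180.0, -0.0, 95.3]
ft_force: [0.8, 1.2, 0.8]
finger_gap: 37.7
```

Run:
```python
from station import env, vision
from h import *
o=env.get_obs();print(o["time"],o["position"],o["tool_rot"],o["finger_gap"],o["ft_force"])
c=vision.camera("wrist");np.savez("w7.npz",**c);T=vision.camera("top");np.savez("t7.npz",**T)
a=T["image"][145:228,280:390,::-1]
cv2.imwrite("pics/w7.png",np.hstack([cv2.resize(a,(400,300)),cv2.resize(c["image"][40:240,200:440,::-1],(400,300))]))
k1,_,_=blobs(c["image"],(100,110,20),(125,255,255),(285,350,50,190));k2,_,_=blobs(c["image"],(8,90,40),(28,255,255),(285,350,50,190))
cv2.imwrite("pics/m7.png",k1|k2)
for z in (115,):
  for k in(k1,k2):
    W=np.array([fonz(c,*q[0].astype(float),z)[:2] for q in cv2.findNonZero(k)],np.float32);print(W.mean(0),cv2.minAreaRect(W))
```

```text
11.6333 [623.63541015 -45.4728496  407.99291917] [-1.79992899e+02 -1.45062064e-03  9.53135230e+01] 37.6931764261789 [0.79714605 1.16199057 0.8229082 ]
[616.3065    30.089338] ((616.27392578125, 30.300874710083008), (33.938934326171875, 38.789791107177734), 5.144779682159424)
[614.7428    54.043903] ((616.8064575195312, 24.59880828857422), (31.993497848510742, 111.34154510498047), 5.223321914672852)
```

View pics/w7.png

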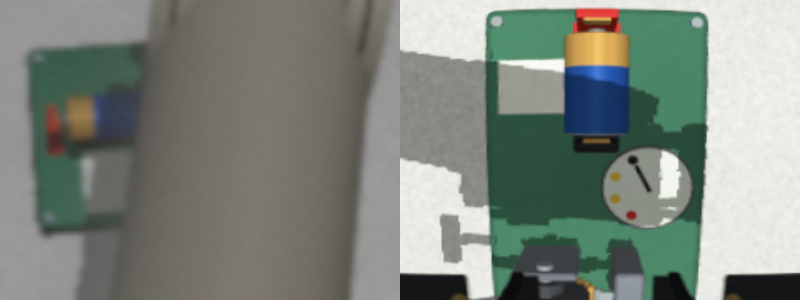

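The cell is seated and aligned. The rect fit gives yaw 5.1°, and the blue centroid implies a centre near y≈41. Now over to the lever bar with the fingers closed.

Emit:
{"op": "play_rows", "data": {
  "travel": [
    [-0.008, -0.0175, 0],
    [-0.01, -0.02, 0],
    [-0.01, -0.023, 0],
    [-0.01, -0.023, 0],
    [-0.01, -0.02, 0],
    [-0.005, -0.012, 0],
    [0, 0, 0],
    [0, 0, 0]
  ],
  "rotation": [
    [0, 0, 0],
    [0, 0, 0],
    [0, 0, 0],
    [0, 0, 0],
    [0, 0, 0],
    [0, 0, 0],
    [0, 0, 0],
    [0, 0, 0]
  ],
  "gripper": [1, 1, 1, 1, 1, 1, 1, 1]
}}

```text
time: 12.4
position: [513.8, -107.4, 408.4]
tool_rot: [179.9, -0.1, 95.5]
ft_force: [0.2, 0.3, 1.7]
finger_gap: 0.5
```

Emit:
{"op": "play_rows", "data": {
  "travel": [
    [0, 0, 0.015],
    [0, 0, 0.02],
    [0, 0, 0.015],
    [0, 0, 0.01],
    [0, 0, 0],
    [0, 0, 0]
  ],
  "rotation": [
    [0, 0, 0],
    [0, 0, 0],
    [0, 0, 0],
    [0, 0, 0],
    [0, 0, 0],
    [0, 0, 0]
  ],
  "gripper": [1, 1, 1, 1, 1, 1]
}}

```text
time: 12.9
position: [514.3, -107.6, 348.0]
tool_rot: [-180.0, 0.0, 95.5]
ft_force: [-0.3, 0.0, -0.2]
finger_gap: 0.5
```

Run:
```python
from station import env, vision
from h import *
o=env.get_obs();print(o["time"],o["position"],o["tool_rot"],o["finger_gap"],o["ft_force"])
a=vision.camera("scene")["image"][120:260,220:400,::-1];b=vision.camera("wrist")["image"][:,:,::-1];t=vision.camera("top")["image"][145:228,280:390,::-1]
cv2.imwrite("pics/p1.png",np.vstack([np.hstack([cv2.resize(a,(400,300)),cv2.resize(t,(400,300))]),np.hstack([cv2.resize(b,(400,250)),np.zeros((250,400,3),np.uint8)])]))
```

```text
12.9 [ 514.29892126 -107.6082365   347.98599813] [-1.79959805e+02  8.01180688e-03  9.54828884e+01] 0.5319717193233121 [-0.25966784  0.01035704 -0.19612914]
```

View pics/p1.png

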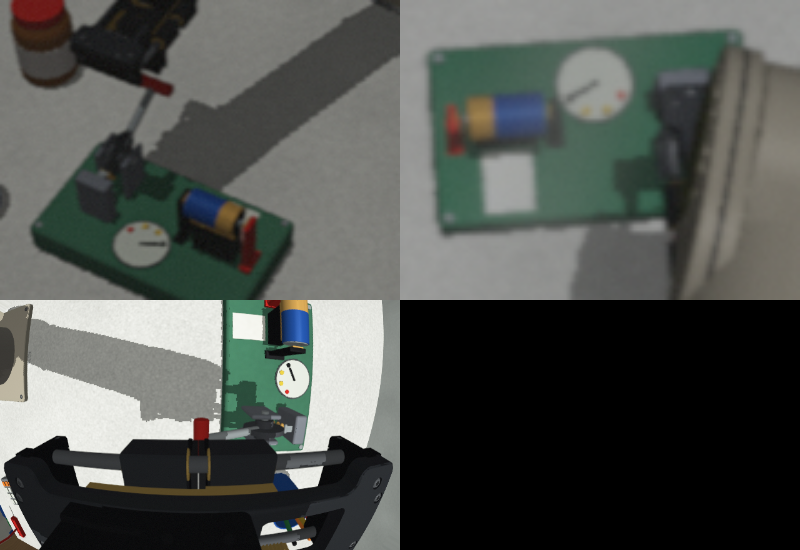

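Fingertips are over the red bar, at scene crop (155,85). The dial is still at rest and the battery is in the cradle. Pressing now.

Emit:
{"op": "play_rows", "data": {
  "travel": [
    [0, 0, 0.008],
    [0, 0, 0.008],
    [0, 0, 0.008],
    [0, 0, 0.008],
    [0, 0, 0.008],
    [0, 0, 0.008],
    [0, 0, 0.008],
    [0, 0, 0.008]
  ],
  "rotation": [
    [0, 0, 0],
    [0, 0, 0],
    [0, 0, 0],
    [0, 0, 0],
    [0, 0, 0],
    [0, 0, 0],
    [0, 0, 0],
    [0, 0, 0]
  ],
  "gripper": [1, 1, 1, 1, 1, 1, 1, 1]
}}

```text
time: 13.72
position: [513.2, -108.6, 283.3]
tool_rot: [-179.9, -0.0, 95.4]
ft_force: [-4.8, 0.2, 8.1]
finger_gap: 0.5
```

Emit:
{"op": "play_rows", "data": {
  "travel": [
    [0, 0, 0.006],
    [0, 0, 0.006],
    [0, 0, 0.006],
    [0, 0, 0.006],
    [0, 0, 0.004],
    [0, 0, 0.004],
    [0, 0, 0],
    [0, 0, 0]
  ],
  "rotation": [
    [0, 0, 0],
    [0, 0, 0],
    [0, 0, 0],
    [0, 0, 0],
    [0, 0, 0],
    [0, 0, 0],
    [0, 0, 0],
    [0, 0, 0]
  ],
  "gripper": [1, 1, 1, 1, 1, 1, 1, 1]
}}

```text
time: 14.38
position: [515.9, -108.2, 253.6]
tool_rot: [179.6, 0.0, 95.4]
ft_force: [6.2, 1.1, 11.3]
finger_gap: 0.4
```

Run:
```python
from station import env, vision
from h import *
o=env.get_obs();print(o["time"],o["position"],o["tool_rot"],o["finger_gap"],o["ft_force"])
a=vision.camera("scene")["image"][120:260,220:400,::-1];b=vision.camera("wrist")["image"][:,:,::-1];t=vision.camera("top")["image"][145:228,280:390,::-1]
cv2.imwrite("pics/p2.png",np.vstack([np.hstack([cv2.resize(a,(400,300)),cv2.resize(t,(400,300))]),np.hstack([cv2.resize(b,(400,250)),cv2.resize(b[:200,300:520],(400,250))])]))
```

```text
14.3833 [ 515.93237319 -108.20029653  253.63956553] [1.79587534e+02 4.62994205e-02 9.54488636e+01] 0.4177692082731967 [ 6.1991726   1.05617346 11.30907396]
```

View pics/p2.png

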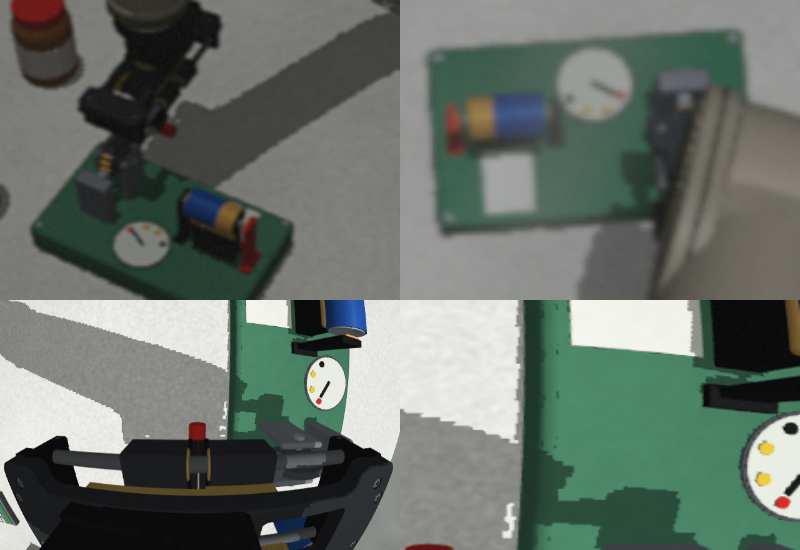

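The pointer is now at the red dot, at 11 N. I'll push slightly deeper for margin and let it settle.

Emit:
{"op": "play_rows", "data": {
  "travel": [
    [0, 0, 0.001],
    [0, 0, 0.001],
    [0, 0, 0.0005],
    [0, 0, 0],
    [0, 0, 0],
    [0, 0, 0],
    [0, 0, 0],
    [0, 0, 0]
  ],
  "rotation": [
    [0, 0, 0],
    [0, 0, 0],
    [0, 0, 0],
    [0, 0, 0],
    [0, 0, 0],
    [0, 0, 0],
    [0, 0, 0],
    [0, 0, 0]
  ],
  "gripper": [1, 1, 1, 1, 1, 1, 1, 1]
}}

```text
time: 15.2
position: [516.3, -108.2, 251.7]
tool_rot: [179.5, 0.1, 95.5]
ft_force: [6.7, 1.3, 13.6]
finger_gap: 0.4
```

Run:
```python
from station import env, vision
from h import *
o=env.get_obs();print(o["time"],o["position"],o["tool_rot"],o["ft_force"])
T=vision.camera("top");S=vision.camera("scene");o=env.get_obs();print(o["time"],o["position"],o["ft_force"])
t=T["image"][145:228,280:390,::-1]
cv2.imwrite("pics/p3.png",np.hstack([cv2.resize(S["image"][195:255,260:350,::-1],(400,300),interpolation=cv2.INTER_CUBIC),cv2.resize(t,(400,300),interpolation=cv2.INTER_CUBIC)]))
b=blobs(T["image"],(105,100,40),(125,255,255),(290,335,160,195),20)[2];print("blue",[(a,onz(T,*x,120)) for _,a,x in b])
# pointer direction about the dial centre in top view, dots
for col,lo,hi in [("yellow",(18,100,100),(32,255,255)),("red",(0,100,80),(8,255,255)),("dark",(0,0,0),(180,255,70))]:
    print(col,[(a,onz(T,*x,45).round(1)) for _,a,x in blobs(T["image"],lo,hi,(321,345,156,180),1)[2]])
```

```text
15.2 [ 516.31938007 -108.16111544  251.69084231] [1.79498531e+02 5.01899298e-02 9.54516309e+01] [ 6.74129579  1.30005174 13.63337351]
15.3 [ 516.32309481 -108.17553385  251.68430721] [ 7.2456209   1.60197019 13.42058362]
blue [(np.int32(109), array([617.18005259,  28.84794336, 120.        ]))]
yellow []
red []
dark [(np.int32(1), array([6.235e+02, 2.000e-01, 4.500e+01]))]
```

View pics/p3.png

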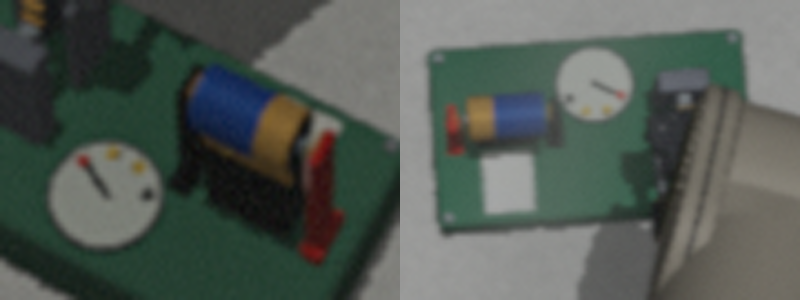

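Both views show the pointer on the red dot and the battery in the cradle. The push is steady at about 13.5 N, so I'm handing in.

Run:
```python
from station import env, order
print(order.sign_off()); o=env.get_obs(); print(o["time"],o["position"],o["ft_force"])
```

```text
the job is handed in; nothing more can be done
None
the job is handed in; nothing more can be done
```

I moved the smaller D cell from the orange rest into the tester's cradle with its nub towards the red contact and let go of it. I then pressed the red lever down to the third click with closed fingertips and handed in while holding it there, at about 15 s. The hand-in gave no verdict.

- **Lever:** the dial pointer sat on the red dot in both the top and scene views. The fingertips were about 70 mm above the counter, against 69 mm expected at the third click, and the push was steady at about 13.5 N. There was also a sideways force of about 7 N from the bar's arc.
- **Battery:** it was lying in the cradle, untouched. After release, the wrist camera put its centre within about 1–2 mm of the seat and its axis within about 0.5° of the cradle's.
- **Checks that failed or weren't made:** my colour mask for the dial dots found nothing in the dim last top picture, so I read the pointer by eye. I didn't re-measure the jar, pen pot and tape at the end, but I never moved the arm close to them.

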